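# Tare the tongue load gauge, then uncouple the tongue and hold it up

### The job

With the tongue still resting on the tow ball, turn the knob of the round load gauge until its pointer stands on the long zero mark, and let go of it. Then pull the coupler's spring latch out sideways by its upright post and lift the hinged tongue off the ball until its coupler end is at least 6 cm above where it sat; finish while holding it up there, motionless. Leave the gauge at zero and the other things on the bench where they are.

Things in the scene. Friction and masses are not known exactly. Their poses are not given: they have to be found in the camera images.
- load_gauge: Round grey gauge housing fixed to the bench, 84 mm across and 33 mm high, white dial face on top at z = 30 mm, a bar knob in its centre. Origin: centre of its underside; z up; +x points from the centre to the long zero mark of the dial, on the side away from the robot within 0.35 rad (the other ten marks, five either side 0.26 rad apart, are short).
- tare (a joint): Angle (rad) of the gauge's knob and of the pointer that turns with it about the dial's vertical axis: 0 = pointer on the long zero mark; positive = pointer clockwise of the mark, seen from above. Range -1.4 to 1.4; it starts 0.45 to 1.15 clockwise of zero, so it must be turned anticlockwise. Stiff enough to stay where it is left, turns with 0.03 N m.
- tare_grip (a point): Point on the knob's axis at the height to grip, z = 58 mm, 12 mm below the knob's top. The grip is a black upright bar 42 mm long, 12 mm wide, from z = 40 to 70 mm; a thin pointer lies below it, 3 mm over the dial, in line with the bar and reaching out to one side only. The point's x axis lies along the bar, towards the pointer's tip. Grip across the 12 mm from above.
- hitch_stand: Dark steel base plate 110 x 275 x 12 mm fixed to the bench, carrying a load cell, a 40 mm tow ball and, 190 mm away, a hinge bracket whose two cheeks (52 mm over all, top at z = 95 mm) hold the tongue's hinge pin (66 mm long). Origin: on the bench below the ball's centre; z up; +y points from the ball to the hinge, along the resting tongue; -x points to the side where the latch post stands and is the direction in which the latch is pulled.
- ball_centre (a point): Centre of the tow ball, 60 mm above the bench; the ball's flat underside is 12 mm below it.
- tongue_hinge (a point): Middle of the tongue's hinge pin, 75 mm above the bench, 190 mm from the ball in the stand's +y. The pin lies along the stand's x axis.
- tongue: Hinged tongue: aluminium square tube 30 x 30 mm with a dark steel coupler head that sits over the ball (60 mm wide, top at z = 94 mm). It carries the latch. Origin on the hinge; axes as the stand's when it rests; it swings up about the hinge pin by up to 0.75 rad and falls back when let go. 0.34 to 0.59 kg, 2.5 to 4.5 N to lift at the coupler; locked to the ball until the latch is pulled.
- socket (a point): Centre of the coupler's socket, moving with the tongue; at rest it coincides with the ball's centre, 60 mm above the bench.
- latch (a joint): How far the spring latch is pulled out of the coupler (m): 0 = home, its bolt under the ball; stop at 0.018. The tongue comes free beyond 0.0055; pull about 0.012 to be safe. The spring returns it: 4 N at home, 0.3 N more per mm. Once the tongue is off the ball the latch may be out or back in.
- latch_grip (a point): Point inside the latch's upright steel post at the height to grip, at rest z = 117.5 mm, 14 mm below the post's top, 64 mm from the ball's axis in the stand's -x. The post is 14 mm thick along the stand's x, 20 mm wide along y, from z = 33 to 131 mm, and stands 27 mm clear of the coupler head's 60 mm wide cap (30 mm clear of the cheeks below it); it rides on the tongue, so holding it also lifts the tongue. Axes as the tongue's.
- hex_key: Bystander, bent hexagon key, 35 x 115 x 8 mm; to be left where it is.
- strap_clamp: Bystander, slotted steel strap, 25 x 90 x 10 mm; to be left where it is.
- tape_measure: Bystander, pocket tape measure, 62 x 80 x 32 mm; to be left where it is.
- drilled_block: Bystander, aluminium block with bores, 36 x 50 x 26 mm; to be left where it is.
- pulley_a: Bystander, turned pulley, 42 x 42 x 26 mm; to be left where it is.
- centre_punch: Bystander, centre punch, 11 x 114 x 11 mm; to be left where it is.
Not all that is in view belongs to the job. Of the things like the load_gauge, leave any that is yellow; of the rest the smaller one is meant.

How it is judged:
By the outcome, as a careful person would: the job done as asked, in the order asked, and still so for the second after the job is handed in, while the arm keeps its last pose, push and grip.
It also fails if it takes over 42 s, if anything falls off the work surface, if the arm or the gripper's body presses on something with over 40 N, if the wrist force passes 120 N, or if a joint passes its speed limit or range.

### The arm

A 7-joint arm with a two-finger parallel gripper is mounted at the origin on a cart in front of the work surface, level with it; the furniture and walls round the work are solid. World frame = base frame: x ahead of the robot, y to its left, z up, the work surface at z = 0. Lengths are in m, angles in rad, forces in N, time in s.
With the tool pointing down it reaches from about 0.425 to 0.95 m from the base axis. Payload 16.7 kg.
Tool frame: the origin (TCP) lies between the finger pads; the fingertips stand 25 mm ahead of it and the grasp point (between the pads) lies 6 mm ahead of it; z points along the fingers, y is the line along which they close (so a half turn about z gives the same grasp; the last joint's range is limited). The gripper opens to 94 mm and grips with 3 to 60 N. Pads are 16 mm wide; open, the fingers measure 119 mm over their backs; the gripper's body (75 mm by 177 mm) begins 78 mm behind the grasp point.
Start: joints at [-0.149, 0.426, 0.074, 1.606, -0.034, 1.111, -0.067], TCP at [0.675, -0, 0.23] pointing down, gripper open.
Joint ranges: [-2.85, 2.85], [-0.5, 2.14], [-1.23, 1.37], [0.21, 2.46], [-1.02, 4.16], [0.16, 2.05], [-2.73, 2.73]. Speed limits (rad/s): [1.89, 1.89, 2.39, 2.39, 3.01, 3.01, 3.01].

### API

Orientations are given as [roll, pitch, yaw] about the fixed x, y, z axes, in that order (R = Rz(yaw) Ry(pitch) Rx(roll)).
In Python, from plant import arm gives the robot as it stands. The module is installed in compiled form; this text tells all that it offers.
- The arm moves only by the shell command python3 -m crank 'ROWS'. ROWS is a JSON object of lists of equal length, an entry for each row: "offset": the shift along the tool's x, y, z in m, a list of three; "twist": the turn, a rotation vector about the tool's x, y, z in degrees, a list of three; "fingers": the finger opening in m, from 0 to 0.094. A call has 1 to 8 rows; each row is the pose to reach, as a shift and turn from the pose commanded when the call began, along the tool's axes at that moment; what a row does not reach only later rows make up. A row lasts 1/8 s, in which the tool goes at most 62.5 mm and 10.7 degrees, less where a joint would pass 70% of its speed; a pose out of reach is approached as far as the arm can. A call with a gripper value outside its range is refused whole. The fingers move at their own pace and stop on an object; the grip force is fixed at half the most. Time passes only in rows, so rows that repeat a pose let the fingers close. It gives the time, the measured TCP pose, the force, the opening and the grip force at its end, in the units of the state.
- arm.get_obs(): the state, without advancing time (a new reading comes with each control period).
- arm.grab_frame(name): name is "scene" or "side" or "wrist"; returns (picture, depth): 420x560x3 uint8, blue, green, red; 420x560 float32, m along the optical axis (not along the pixel's ray), 0 where there is no reading.
- arm.calibration(name): a dict with "K" (3x3 intrinsics, pixels), "D" ([k1, k2, p1, p2, k3] as OpenCV has them; the pictures are not rectified), "R" (3x3) and "t" (3): a world point X has camera coordinates R X + t; the wrist camera has in their place "mount" (4x4, takes a point from camera to tool coordinates, whose origin is the TCP and whose axes are the flange's). Camera axes: x right, y down, z forward; pixel columns grow to the right and rows downward; lengths in m; the calibration is good to about 2 mm. A picture is of the moment at which its call begins: read the wrist's pose just before it. calibration takes no time and is no camera call.
- arm.hand_in(): hands the job in; it is judged then, once.
The state is a dict: "time_s": time; "joints": joint angles; "joint_velocities": joint speeds; "joint_efforts": joint torques, N m; "ee_pos": TCP position; "orientation": TCP orientation; "force": force on the tool from outside, world axes, zero at the start; "wrist_torque": the same for the moment, N m; "grip_width": opening from 0.0 (shut) to 1.0 (fully open); "finger_force": force on a finger pad.
Only numpy, scipy, OpenCV 4.12 (cv2) and the standard library are available. Lean on these libraries where they do the work, as an engineer would, in place of code of your own. Each camera call takes 0.05 s, during which the arm holds its last target. There are 200 camera calls.

## Working session

There is one attempt and no reset: what is moved stays moved. The work goes in short steps, Python scripts to look and compute and a shell command to move; the robot and the scene stay as the last step left them, time stands still between calls to the robot, and variables do not carry over. Pictures are saved under pics/ and viewed, at most 10 in all, crops included, and the job is handed in when it is done.

```bash
mkdir -p pics
cat > h.py <<'E'
import numpy as np, cv2
from scipy.spatial.transform import Rotation as Ro
from plant import arm
def pose():
    o=arm.get_obs(); T=np.eye(4); T[:3,:3]=Ro.from_euler('xyz',o['orientation']).as_matrix(); T[:3,3]=o['ee_pos']; return T
def cam(name,T=None):
    c=arm.calibration(name); K=np.array(c['K']);D=np.array(c['D'])
    if name=='wrist':
        M=T@np.array(c['mount']); return K,D,M[:3,:3],M[:3,3]
    R=np.array(c['R']);return K,D,R.T,-R.T@np.array(c['t'])
def ray(C,uv):
    K,D,R,p=C; n=cv2.undistortPoints(np.array(uv,float).reshape(-1,1,2),K,D)[:,0]
    return p,(R@np.c_[n,np.ones(len(n))].T).T
def onz(C,uv,z):
    p,d=ray(C,uv); return p+d*((z-p[2])/d[:,2])[:,None]
E
python3 - <<'E'
from h import *
for n in ['scene','side','wrist']:
    im,d=arm.grab_frame(n); cv2.imwrite(f'pics/{n}0.png',im); np.savez(f'{n}0.npz',d=d,T=pose())
    C=cam(n,pose()); print(n,C[3],C[2][:,2])
print(arm.get_obs())
E
```

```text
scene [ 0.08517132 -1.02719097  0.9603439 ] [ 0.34294238  0.71145309 -0.61337185]
side [ 0.57867166 -1.21652796  1.1481447 ] [-0.0015195   0.7512629  -0.66000132]
wrist [0.67533885 0.07134891 0.38382054] [-6.30122757e-04 -2.48881167e-01 -9.68533824e-01]
{'time_s': 0.15, 'joints': array([-0.14954349,  0.42658362,  0.07391326,  1.60641237, -0.03404634,
        1.11082264, -0.06709672]), 'joint_velocities': array([-0.00011902, -0.00127206, -0.00084789, -0.00078268, -0.00057624,
        0.00081471,  0.00108879]), 'joint_efforts': array([ 3.71428541e-03, -9.36296225e+01,  3.66915867e+00, -4.54431260e+01,
       -4.87569754e-02,  1.79132586e-02,  2.30669798e-05]), 'ee_pos': array([ 6.74702500e-01, -4.33466365e-05,  2.29962374e-01]), 'orientation': array([-3.14063433e+00,  1.32104956e-04,  1.57078450e+00]), 'force': array([-0.4397315 , -0.12834032, -0.53058833]), 'wrist_torque': array([-0.0284937 ,  0.00081636, -0.0125024 ]), 'finger_force': 0.0, 'grip_width': 0.9999267823897705}
```

View pics/scene0.png

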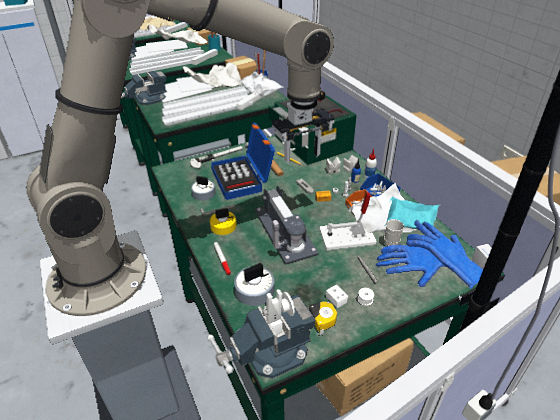

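View pics/side0.png

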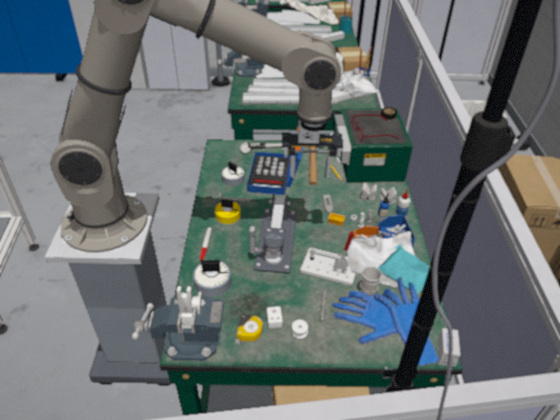

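The scene shows three gauges: a yellow one at (223,222), and grey ones at (203,187) and (254,283). The hitch is at (288,230), with its coupler end towards the camera. Next I compare the gauge sizes and locate the parts.

Run:
```python
from h import *
C=cam('side'); 
for nm,uv in dict(small=(232,174),big=(212,275),yellow=(228,211)).items():
    p=onz(C,[uv],0.03)[0]
    q=onz(C,[(uv[0]+10,uv[1])],0.03)[0]; print(nm,p,'mm/px',(q-p)[0]*100)
S=cam('scene')
print('scene gauges', onz(S,[(203,187),(254,283)],.03))
print('head side/scene',onz(C,[(272,243)],.094),onz(S,[(290,232)],.094))
a=cv2.imread('pics/side0.png')[130:300,180:320]; b=cv2.imread('pics/scene0.png')[160:310,170:330]
a=cv2.resize(a,(400,486),interpolation=2); b=cv2.resize(b,(400,375),interpolation=2)
o=np.zeros((486,800,3),np.uint8);o[:,:400]=a;o[:375,400:]=b;cv2.imwrite('pics/crop0.png',o)
```

```text
small [0.40951688 0.23194736 0.03      ] mm/px 3.6432340869086643
big [ 0.38931735 -0.25166374  0.03      ] mm/px 2.9202267459851217
yellow [0.41220326 0.02957398 0.03      ] mm/px 3.339827984471233
scene gauges [[ 0.41095557  0.24271941  0.03      ]
 [ 0.38845846 -0.2510287   0.03      ]]
head side/scene [[ 0.56310793 -0.17971244  0.094     ]] [[ 0.54079591 -0.17354077  0.094     ]]
```

View pics/crop0.png

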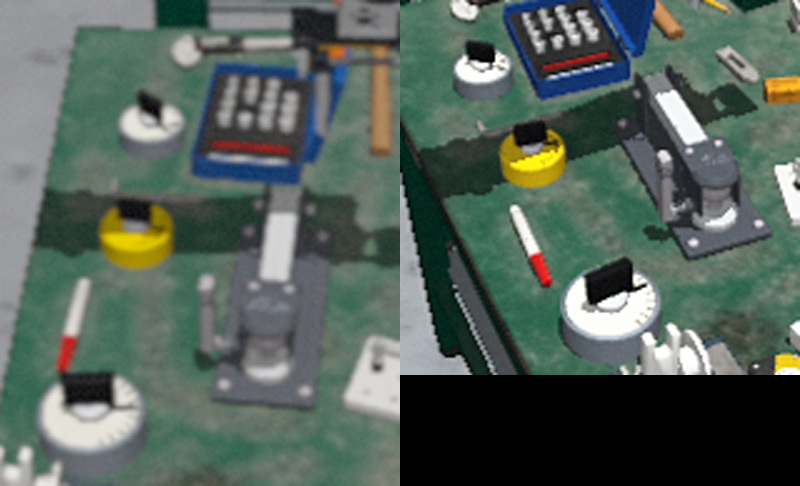

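View pics/wrist0.png

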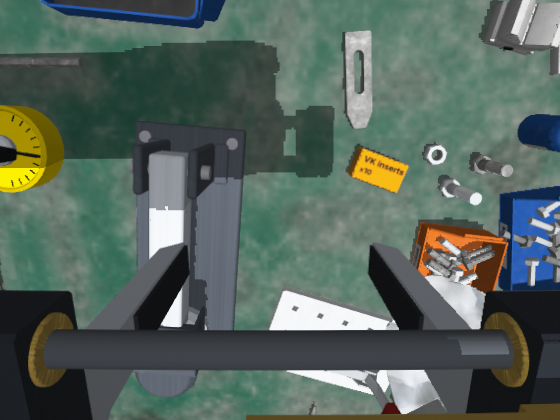

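The small grey gauge is about 83 mm across, at roughly (0.41, 0.235), so it is the one meant. The big one is 110 mm. The latch post shows on the left (-x) side of the hitch, beside the coupler head. I move above the small gauge for a close look.

```bash
python3 -m crank '{"offset":[[0.03,-0.045,0],[0.06,-0.09,0],[0.09,-0.14,0],[0.12,-0.185,0],[0.15,-0.23,0],[0.17,-0.265,0],[0.17,-0.265,0],[0.17,-0.265,0]],"twist":[[0,0,0],[0,0,0],[0,0,0],[0,0,0],[0,0,0],[0,0,0],[0,0,0],[0,0,0]],"fingers":[0.06,0.06,0.06,0.06,0.06,0.06,0.06,0.06]}'
python3 - <<'E'
from h import *
T=pose(); im,d=arm.grab_frame('wrist'); cv2.imwrite('pics/wrist1.png',im); np.savez('w1.npz',d=d,T=T); print(T)
E
```

```text
time_s: 1.15
ee_pos: [0.4104, 0.1698, 0.2306]
orientation: [3.141, -0.0, 1.571]
force: [-0.3, -0.5, -0.9]
grip_width: 0.638
finger_force: 0.0
[[ 1.68379195e-04  9.99999904e-01  4.05113128e-04  4.10381371e-01]
 [ 9.99999978e-01 -1.68428860e-04  1.22564298e-04  1.69801850e-01]
 [ 1.22632519e-04  4.05092482e-04 -9.99999910e-01  2.30631096e-01]
 [ 0.00000000e+00  0.00000000e+00  0.00000000e+00  1.00000000e+00]]
```

View pics/wrist1.png

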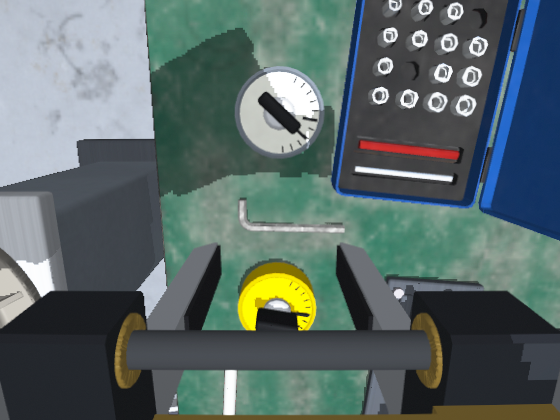

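The gauge is at (280,112). Its bar runs from (264,98) to (296,128), with the pointer towards the lower right and the marks on the right rim. I measure the bar with a mask and enlarge the dial.

Run:
```python
from h import *
im=cv2.imread('pics/wrist1.png');z=np.load('w1.npz');C=cam('wrist',z['T'])
g=im.max(2); m=np.zeros(g.shape,np.uint8); cv2.circle(m,(280,112),32,255,-1)
b=((g<45)&(m>0)).astype(np.uint8)
b=cv2.morphologyEx(b,cv2.MORPH_OPEN,np.ones((5,5)))
c=max(cv2.findContours(b,0,2)[0],key=cv2.contourArea); r=cv2.minAreaRect(c); print(r)
w=onz(C,cv2.boxPoints(r),0.07); print(w, w.mean(0)); 
print(np.linalg.norm(w[0]-w[1]),np.linalg.norm(w[1]-w[2]))
e=w[1]-w[2] if np.linalg.norm(w[0]-w[1])<np.linalg.norm(w[1]-w[2]) else w[0]-w[1]
print('bar ang deg',np.degrees(np.arctan2(e[1],e[0])))
# housing top: rim
h=((im[:,:,1].astype(int)-im[:,:,2]<12)&(g>95)).astype(np.uint8); h[:,:230]=0;h[:,332:]=0;h[165:]=0;h[:60]=0
h=cv2.morphologyEx(h,cv2.MORPH_OPEN,np.ones((3,3)))
c=max(cv2.findContours(h,0,2)[0],key=cv2.contourArea);el=cv2.fitEllipse(cv2.convexHull(c)); print(el, onz(C,[el[0]],0.031))
cv2.imwrite('pics/dial.png',cv2.resize(im[60:165,230:335],(600,600),interpolation=cv2.INTER_CUBIC))
```

```text
((279.13372802734375, 112.82091522216797), (49.57113265991211, 12.919546127319336), 43.87669372558594)
[[0.39359298 0.25419679 0.07      ]
 [0.40100838 0.26150285 0.07      ]
 [0.43053988 0.23405919 0.07      ]
 [0.42313552 0.22643665 0.07      ]] [0.41206919 0.24404887 0.07      ]
0.010409936085713648 0.04031456070279033
bar ang deg 137.09864481355234
((278.2181091308594, 113.12449645996094), (86.28726196289062, 90.35843658447266), 141.58782958984375) [[0.41120786 0.24430028 0.031     ]]
```

View pics/dial.png

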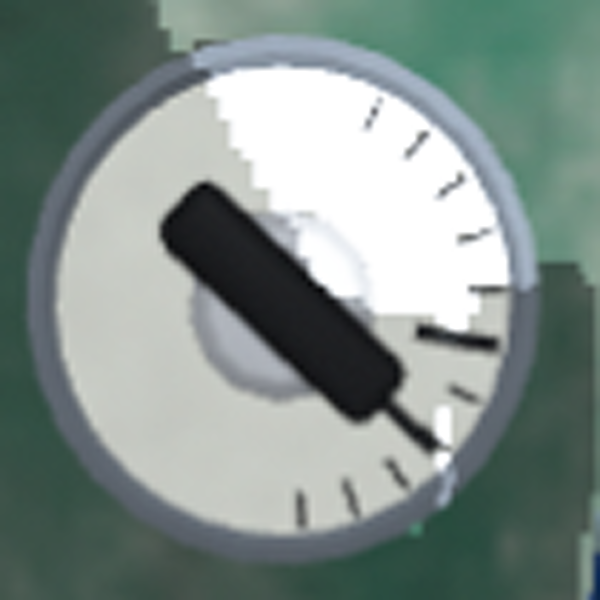

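The long mark runs from crop (418,331) to (498,343), and the pointer tip is at about (438,450).

Run:
```python
from h import *
z=np.load('w1.npz');C=cam('wrist',z['T'])
f=lambda u,v:(230+(u+.5)/5.714-.5,60+(v+.5)/5.714-.5)
P=onz(C,[f(418,331),f(498,343)],.03); Q=onz(C,[f(385,402),f(438,450)],.034)
# outer marks: zero +-5 ; positions
M=onz(C,[f(375,113),f(303,510),f(418,145),f(351,497),f(452,185),f(398,472),f(474,236),f(487,289),f(463,394)],.03)[:,:2]
A=np.c_[2*M,np.ones(9)];s=np.linalg.lstsq(A,(M**2).sum(1),rcond=None)[0];print('centre',s[:2],'r',np.sqrt(s[2]+s[:2]@s[:2]))
an=lambda v:np.degrees(np.arctan2(v[1],v[0]))
c=s[:2]
for c in (s[:2],np.array([.4112,.2443])):
    print('marks',[round(an(m-c),1) for m in M],'zero',an(P.mean(0)[:2]-c),'ptr tip',an(Q[1][:2]-c))
print('zero line',an(P[1]-P[0]),'ptr line',an(Q[1]-Q[0]),P)
```

```text
centre [0.41174612 0.24449268] r 0.03327091251128538
marks [np.float64(63.2), np.float64(-83.8), np.float64(48.5), np.float64(-69.5), np.float64(34.2), np.float64(-54.3), np.float64(19.0), np.float64(4.2), np.float64(-25.5)] zero -10.067073834579121 ptr tip -42.024743940970005
marks [np.float64(62.5), np.float64(-82.8), np.float64(48.0), np.float64(-68.5), np.float64(33.9), np.float64(-53.3), np.float64(19.1), np.float64(4.5), np.float64(-24.8)] zero -9.520891197037722 ptr tip -41.18824153518392
zero line -8.286133107777966 ptr line -41.31930660179564 [[0.43413254 0.24030872 0.03      ]
 [0.44727495 0.2383947  0.03      ]]
```

The zero mark is at about -10.3° and the bar at -42.5°, so the turn is about 32° anticlockwise. I align above the knob first.

```bash
python3 -m crank '{"offset":[[0.03,0,0.02],[0.06,0.001,0.04],[0.0745,0.0015,0.06],[0.0745,0.0015,0.08],[0.0745,0.0015,0.09],[0.0745,0.0015,0.09]],"twist":[[0,0,-10],[0,0,-20],[0,0,-30],[0,0,-40],[0,0,-47.5],[0,0,-47.5]],"fingers":[0.05,0.05,0.05,0.05,0.05,0.05]}'
python3 - <<'E'
from h import *
z=np.load('w1.npz');C=cam('wrist',z['T']);d=z['d']
uv=[(400,60),(345,180),(470,200),(515,100),(545,100),(500,215)]
p,r=ray(C,uv); r=r/(r@C[2][:,2])[:,None]
for u,q in zip(uv,p+r*np.array([d[v,u_] for u_,v in uv])[:,None]): print(u,q.round(3))
o=arm.get_obs();print(o['ee_pos'],o['orientation'],o['joints'])
E
```

```text
time_s: 1.95
ee_pos: [0.4118, 0.2437, 0.1396]
orientation: [-3.14, -0.001, 2.398]
force: [-0.1, -0.5, -0.0]
grip_width: 0.528
finger_force: 0.0
(400, 60) [0.524 0.292 0.019]
(345, 180) [0.477 0.179 0.021]
(470, 200) [0.601 0.161 0.03 ]
(515, 100) [0.629 0.256 0.035]
(545, 100) [0.637 0.255 0.064]
(500, 215) [0.613 0.154 0.063]
[0.41181548 0.24370468 0.13957136] [-3.13973775e+00 -6.28981029e-04  2.39762290e+00] [-0.48099136  0.23057978 -0.21198515  2.11227777  0.0661397   0.8067413
  0.09341461]
```

```bash
python3 -m crank '{"offset":[[0,0,0.03],[0,0,0.055],[0,0,0.0755],[0,0,0.0755],[0,0,0.0755],[0,0,0.0755],[0,0,0.0755],[0,0,0.0755]],"twist":[[0,0,0],[0,0,0],[0,0,0],[0,0,0],[0,0,0],[0,0,0],[0,0,0],[0,0,0]],"fingers":[0.05,0.05,0.05,0.05,0.01,0.01,0.01,0.01]}'
```

```text
time_s: 2.95
ee_pos: [0.4121, 0.2449, 0.066]
orientation: [3.14, 0.0, 2.399]
force: [-0.5, -0.6, 21.4]
grip_width: 0.148
finger_force: 10.4
```

The tips seem to touch the hub under the bar. I raise 4 mm and settle.

```bash
python3 -m crank '{"offset":[[0,0,-0.004],[0,0,-0.004],[0,0,-0.004]],"twist":[[0,0,0],[0,0,0],[0,0,0]],"fingers":[0.01,0.01,0.01]}'
```

```text
time_s: 3.32
ee_pos: [0.4115, 0.2447, 0.0684]
orientation: [3.141, -0.0, 2.4]
force: [5.9, 4.8, -21.9]
grip_width: 0.123
finger_force: 30.0
```

```bash
python3 -m crank '{"offset":[[0,0,0.001],[0,0,0.002],[0,0,0.002],[0,0,0.002],[0,0,0.002],[0,0,0.002]],"twist":[[0,0,-8],[0,0,-16],[0,0,-24],[0,0,-32.3],[0,0,-32.3],[0,0,-32.3]],"fingers":[0.01,0.01,0.01,0.01,0.01,0.01]}'
```

```text
time_s: 4.08
ee_pos: [0.4117, 0.2449, 0.0681]
orientation: [3.141, 0.001, 2.963]
force: [-6.8, -2.0, 21.9]
grip_width: 0.126
finger_force: 30.0
```

```bash
python3 -m crank '{"offset":[[0,0,0],[0,0,0],[0,0,0],[0,0,-0.04],[0,0,-0.08],[-0.03,0,-0.13],[-0.06,0,-0.16],[-0.06,0,-0.16]],"twist":[[0,0,0],[0,0,0],[0,0,0],[0,0,0],[0,0,0],[0,0,0],[0,0,0],[0,0,0]],"fingers":[0.04,0.04,0.05,0.05,0.05,0.05,0.06,0.06]}'
python3 - <<'E'
from h import *
T=pose(); im,d=arm.grab_frame('wrist'); cv2.imwrite('pics/wrist2.png',im); np.savez('w2.npz',d=d,T=T)
C=cam('wrist',T); K,D,R,p=C
uv=cv2.projectPoints(np.array([[.4117,.2445,.03]]),cv2.Rodrigues(R.T)[0],-R.T@p,K,D)[0][0,0]; print(uv,T)
u,v=uv.astype(int); u0=max(u-60,0);v0=max(v-60,0); print(u0,v0)
cv2.imwrite('pics/dial2.png',cv2.resize(im[v0:v0+120,u0:u0+120],(600,600),interpolation=cv2.INTER_CUBIC))
E
```

```text
time_s: 5.08
ee_pos: [0.4729, 0.2337, 0.2289]
orientation: [3.139, 0.003, 2.961]
force: [-0.3, 0.4, 0.1]
grip_width: 0.635
finger_force: 0.0
[277.89834986 125.81814774] [[-0.98375542  0.17948223  0.00337601  0.47294996]
 [ 0.17948849  0.98375868  0.00165294  0.23367034]
 [-0.0030245   0.00223205 -0.99999294  0.22892931]
 [ 0.          0.          0.          1.        ]]
217 65
```

View pics/dial2.png

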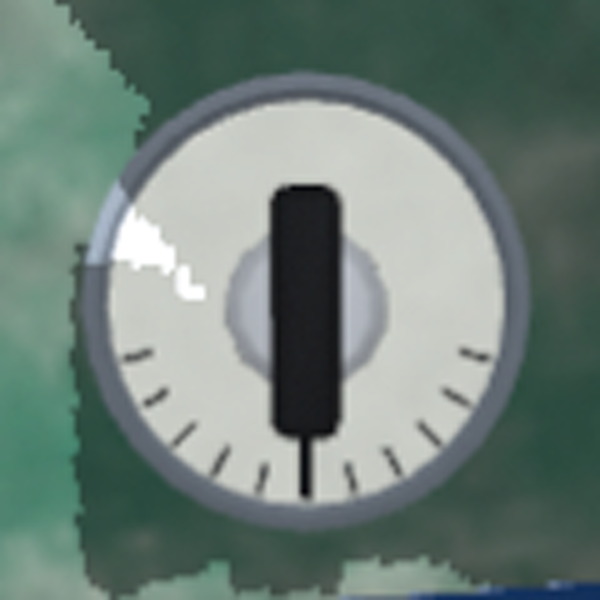

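The pointer now lies on the long zero mark, with the neighbouring marks symmetric at (265,478) and (350,475). Next is the latch post, which I triangulate from side (252.5,230) and scene (275,223).

Run:
```python
from h import *
a,b=cam('side'),cam('scene')
print(onz(a,[(252.5,230)],.128),onz(b,[(275.2,222.8)],.128))
p,d=ray(a,[(252.5,230)]);q,e=ray(b,[(275.2,222.8)]);d,e=d[0],e[0]
s=np.linalg.lstsq(np.c_[d,-e],q-p,rcond=None)[0];print(p+s[0]*d,q+s[1]*e)
X=(p+s[0]*d+q+s[1]*e)/2
T=pose(); t=np.array([X[0]+.02,X[1]-.05,.26]); print('tool delta',T[:3,:3].T@(t-T[:3,3]))
```

```text
[[ 0.50551363 -0.16119736  0.128     ]] [[ 0.50363709 -0.15285524  0.128     ]]
[ 0.50503026 -0.15422448  0.1212596 ] [ 0.50491788 -0.15017919  0.12545248]
tool delta [-0.13081093 -0.41929275 -0.03293331]
```

```bash
python3 -m crank '{"offset":[[-0.015,-0.05,-0.01],[-0.03,-0.105,-0.03],[-0.05,-0.16,-0.03],[-0.065,-0.21,-0.03],[-0.08,-0.265,-0.03],[-0.1,-0.32,-0.03],[-0.115,-0.37,-0.03],[-0.13,-0.42,-0.03]],"twist":[[0,0,10],[0,0,20],[0,0,30],[0,0,40],[0,0,50],[0,0,60],[0,0,70],[0,0,79.7]],"fingers":[0.06,0.06,0.06,0.06,0.06,0.06,0.06,0.06]}'
python3 -m crank '{"offset":[[0,0,0],[0,0,0],[0,0,0]],"twist":[[0,0,0],[0,0,0],[0,0,0]],"fingers":[0.05,0.05,0.05]}'
python3 - <<'E'
from h import *
T=pose(); im,d=arm.grab_frame('wrist'); cv2.imwrite('pics/wrist3.png',im); np.savez('w3.npz',d=d,T=T);print(T[:3,3])
E
```

```text
time_s: 6.12
ee_pos: [0.5232, -0.2032, 0.2556]
orientation: [-3.14, -0.001, 1.568]
force: [1.3, 0.5, 0.2]
grip_width: 0.635
finger_force: 0.0
time_s: 6.5
ee_pos: [0.524, -0.2008, 0.2565]
orientation: [-3.141, -0.001, 1.575]
force: [-0.6, 0.4, 0.1]
grip_width: 0.534
finger_force: 0.0
[ 0.52398181 -0.20084019  0.2565172 ]
```

View pics/wrist3.png

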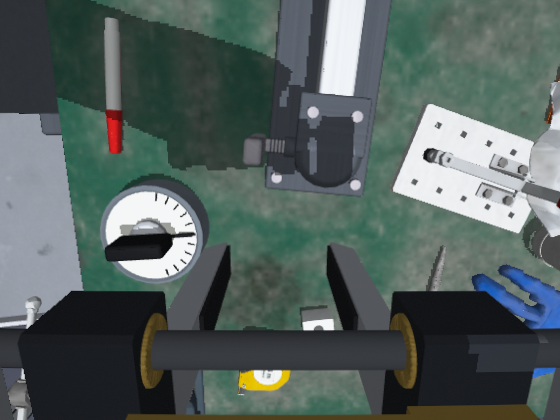

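The post top is at (252,151), left of the coupler head at (328,150). The base plate's right edge runs from (389,0) to (363,195). I refine both using depth.

Run:
```python
from h import *
z=np.load('w3.npz');d=z['d'];C=cam('wrist',z['T'])
u,v=np.meshgrid(np.arange(200,440),np.arange(0,220)); uv=np.c_[u.ravel(),v.ravel()]
p,r=ray(C,uv); r=r/(r@C[2][:,2])[:,None]; P=p+r*d[uv[:,1],uv[:,0]][:,None]
m=(P[:,2]>.12)&(P[:,2]<.14)&(uv[:,0]<280); q=P[m]; print('post',m.sum(),q.mean(0),q.min(0),q.max(0),uv[m].min(0),uv[m].max(0))
rc=cv2.minAreaRect((q[:,:2]*1000).astype(np.float32));print(rc)
m=(P[:,2]>.086)&(P[:,2]<.094)&(P[:,1]>-.08); q=P[m][:,:2]; print('tube',m.sum(),np.median(P[m][:,2]))
ys=np.arange(-.075,.2,.01); L=[(y+.005,np.median(q[(q[:,1]>=y)&(q[:,1]<y+.01),0])) for y in ys if ((q[:,1]>=y)&(q[:,1]<y+.01)).sum()>30]
L=np.array(L);k=np.polyfit(L[:,0],L[:,1],1);print('tube axis x=ky+c',k,'deg',np.degrees(np.arctan(k[0])))
e=onz(C,[(389,0),(363,195),(276,178),(355,185)],.012);print(e);f=e[0]-e[1];print('edge slope',np.degrees(np.arctan(f[0]/f[1])));f=e[3]-e[2];print('bolts',np.degrees(np.arctan2(f[1],f[0])))
m=(P[:,2]>.092)&(P[:,2]<.098)&(P[:,1]<-.08);q=P[m];print('cap',m.sum(),q.mean(0),q.min(0),q.max(0))
```

```text
post 471 [ 0.50485311 -0.15486952  0.13023597] [ 0.4974337  -0.16496441  0.12003392] [ 0.5120624  -0.14545609  0.13314822] [243 138] [262 164]
((504.67138671875, -155.2657928466797), (19.75531005859375, 14.030647277832031), 85.8426513671875)
tube 2058 0.08954234624440854
tube axis x=ky+c [0.08687533 0.58165832] deg 4.965123754243007
[[ 0.63288673 -0.01694063  0.012     ]
 [ 0.618344   -0.21307976  0.012     ]
 [ 0.52205089 -0.19447685  0.012     ]
 [ 0.60885805 -0.20189879  0.012     ]]
edge slope 4.240435226524567
bolts -4.886854990136863
cap 5432 [ 0.56928423 -0.14420638  0.09379742] [ 0.50810813 -0.18648745  0.09200012] [ 0.60145194 -0.10951948  0.09796262]
```

Stand yaw is about -4.6° and the post centre is (0.505, -0.155), with its top at z = 0.131 as specified. I approach and grip.

```bash
python3 -m crank '{"offset":[[0.025,-0.01,0.03],[0.0455,-0.0193,0.06],[0.0455,-0.0193,0.08],[0.0455,-0.0193,0.08],[0.0455,-0.0193,0.1],[0.0455,-0.0193,0.12],[0.0455,-0.0193,0.132],[0.0455,-0.0193,0.132]],"twist":[[0,0,2.4],[0,0,4.8],[0,0,4.8],[0,0,4.8],[0,0,4.8],[0,0,4.8],[0,0,4.8],[0,0,4.8]],"fingers":[0.034,0.034,0.034,0.034,0.034,0.034,0.034,0.034]}'
python3 -m crank '{"offset":[[0,0,0],[0,0,0],[0,0,0],[0,0,0]],"twist":[[0,0,0],[0,0,0],[0,0,0],[0,0,0]],"fingers":[0.005,0.005,0.005,0.005]}'
```

```text
time_s: 7.55
ee_pos: [0.5047, -0.157, 0.125]
orientation: [-3.141, -0.0, 1.489]
force: [-0.6, -0.7, 0.8]
grip_width: 0.362
finger_force: 0.0
time_s: 8.05
ee_pos: [0.5037, -0.1571, 0.1254]
orientation: [-3.14, -0.0, 1.488]
force: [-8.4, 1.5, 10.1]
grip_width: 0.147
finger_force: 30.0
```

```bash
python3 -m crank '{"offset":[[0,-0.004,0],[0,-0.008,0],[0,-0.012,0],[0,-0.013,0],[0,-0.013,0],[0,-0.013,0]],"twist":[[0,0,0],[0,0,0],[0,0,0],[0,0,0],[0,0,0],[0,0,0]],"fingers":[0.005,0.005,0.005,0.005,0.005,0.005]}'
```

```text
time_s: 8.8
ee_pos: [0.4928, -0.1561, 0.1255]
orientation: [3.139, 0.0, 1.489]
force: [6.8, -1.5, -2.3]
grip_width: 0.146
finger_force: 30.0
```

```bash
python3 -m crank '{"offset":[[0.0024,0,-0.0083],[0.0051,0,-0.0164],[0.0083,0,-0.0244],[0.0117,0,-0.0322],[0.0117,0,-0.0322]],"twist":[[0,-2.5,0],[0,-5,0],[0,-7.5,0],[0,-10,0],[0,-10,0]],"fingers":[0.005,0.005,0.005,0.005,0.005]}'
```

```text
time_s: 9.43
ee_pos: [0.4939, -0.1443, 0.1582]
orientation: [3.139, 0.176, 1.49]
force: [6.2, -3.5, -3.7]
grip_width: 0.145
finger_force: 30.0
```

```bash
python3 -m crank '{"offset":[[0.0024,0,-0.0083],[0.0051,0,-0.0164],[0.0083,0,-0.0244],[0.0117,0,-0.0322],[0.0155,0,-0.04],[0.0196,0,-0.0475],[0.0196,0,-0.0475],[0.0196,0,-0.0475]],"twist":[[0,-2.5,0],[0,-5,0],[0,-7.5,0],[0,-10,0],[0,-12.5,0],[0,-15,0],[0,-15,0],[0,-15,0]],"fingers":[0.005,0.005,0.005,0.005,0.005,0.005,0.005,0.005]}'
python3 -m crank '{"offset":[[0,0,0],[0,0,0],[0,0,0],[0,0,0]],"twist":[[0,0,0],[0,0,0],[0,0,0],[0,0,0]],"fingers":[0.005,0.005,0.005,0.005]}'
python3 - <<'E'
from h import *
a,_=arm.grab_frame('scene');b,_=arm.grab_frame('side')
a=cv2.resize(a[160:310,170:330],(400,375),interpolation=2); b=cv2.resize(b[130:300,180:320],(400,486),interpolation=2)
o=np.zeros((486,800,3),np.uint8);o[:,:400]=b;o[:375,400:]=a;cv2.imwrite('pics/end.png',o)
print(arm.get_obs())
E
```

```text
time_s: 10.42
ee_pos: [0.4958, -0.1172, 0.2012]
orientation: [3.139, 0.437, 1.488]
force: [6.4, -3.8, -0.1]
grip_width: 0.147
finger_force: 30.0
time_s: 10.92
ee_pos: [0.4958, -0.1172, 0.2012]
orientation: [3.139, 0.436, 1.488]
force: [7.2, -4.4, 0.8]
grip_width: 0.15
finger_force: 30.0
{'time_s': 11.025, 'joints': array([-0.29737384,  0.22341254,  0.13637649,  2.04526662,  0.46162128,
        1.03449855, -0.51588646]), 'joint_velocities': array([ 0.00080788, -0.00137029,  0.00022267, -0.00040475,  0.00197229,
       -0.00017692, -0.0011134 ]), 'joint_efforts': array([ -1.30310073, -62.34623909,   1.51139818, -34.4922173 ,
         0.30909972,   2.69695401,   0.1251199 ]), 'ee_pos': array([ 0.49577302, -0.11725744,  0.20116507]), 'orientation': array([3.13933081, 0.4363667 , 1.48794602]), 'force': array([ 7.36775707, -4.69572274,  0.76533592]), 'wrist_torque': array([-0.22002183, -1.2576232 ,  0.5338102 ]), 'finger_force': 30.006158351898193, 'grip_width': 0.1439699677224832}
```

View pics/end.png

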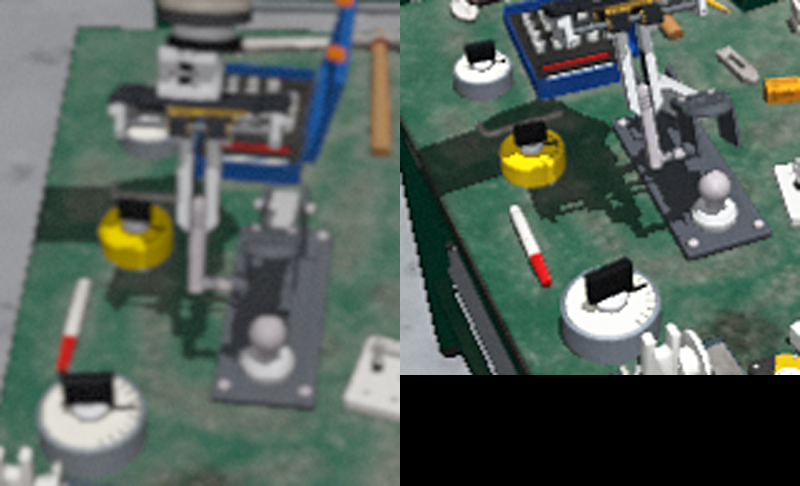

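The picture shows the ball bare at (267,335) in the left half. The tongue is held up by its post, about 25° or 8 cm, and nothing is moving.

```bash
python3 -c "
from plant import arm
print(arm.hand_in())"
```

```text
the job is handed in; nothing more can be done
None
```

The job is handed in: the gauge pointer was on the zero mark when I let go of it, and the arm is holding the unlatched tongue still, by my estimate about 8 cm above where it sat on the ball, after about 11 s of robot time.

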